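# Wind the worm-drive board holder up one scale division and clamp it

### The job

The opened phone sits in the worm-drive tilting holder, a little past the 15 degree mark. Hold its crank post lightly and wind the handwheel clockwise until the holder has come up to the next long mark of the scale, 30 degrees, without running past it; then press the clamp lever down until the clamp is firmly tight, but do not strain it. Leave everything else on the bench where it is.

Things in the scene. Friction and masses are not known exactly. Their poses are not given: they have to be found in the camera images.
- stage: worm-drive tilting holder fixed to the bench: grey base 170 (x) x 270 (y) x 16 mm, origin under its centre, z up; -x faces the robot, +y is the gearbox and handwheel end, -y the clamp end. In this frame wheel_centre lies at x -38, y 118 and the clamp lever's origin at x 0, y -112 mm. The tilt axis runs along y, 90 mm up; the holder's +x edge rises as it tilts
- tilt (a joint): tilt of the phone holder, rad: 0 = level, grows as the edge away from the robot rises. Read against the fixed index over the bright scale drum beside the gearbox (long marks at 0, 15, 30, 45 degrees, short ones every 5). Moved only by the worm, which locks it: 3 degrees for each turn of the handwheel, once the play in the drive is taken up. It starts between 15.5 and 19 degrees
- wheel_centre (a point): on the handwheel's vertical axis, at the top face of its steel disc (76 mm diameter, 9 mm thick, a hub 2 mm proud), 161 mm above the bench. Turning it clockwise seen from above raises the tilt, after up to a third of a turn of free play (nearly no force); then it takes 3 to 6 N at the crank post. It stays where it is left
- post_grip (a point): upright black crank post on the handwheel's disc: plastic sleeve 14 mm diameter, 32 mm tall, spins freely on its pin; grip under 30 N. This point is on its axis 10 mm below its top and 23 mm above the disc, the height to take it (tool straight down, any yaw, held level all the way round). It goes round the wheel's axis at 28 mm radius
- crank_post: the same crank post; origin at its foot, 1.5 mm above the disc, z up along it
- clamp_lever: trunnion clamp lever at the -y end of the holder; origin on the tilt axis, about which it turns. Arm 75 mm long, from its hub up and towards the robot (stage -x), 21 to 28 degrees above level when slack. Pressing its ball down turns it: free travel (under 2 N) until it stands somewhere between 19 degrees above and 16 below level (each time another), then it stiffens; stays where left
- lever_ball (a point): centre of the lever's black ball knob, 24 mm diameter, 38 mm outboard (-y) of the lever's origin, 75 mm from the tilt axis; it moves on an arc about that axis. Press it from above with the shut fingers. Once the clamp bites the ball drops 1 to 2 mm for each further N: firmly tight at 8 to 10 N on the ball square to the lever, too loose below 7 N, strained above 11 N
- cradle: the tilting holder itself: aluminium plate 165 x 125 mm with the phone (147 x 72 mm) between two jaws, its top level with the tilt axis; origin on the tilt axis in the middle. The clamp's shoe presses on the end of its shaft, inside the cheek, hidden from view
- phone: spare phone lying flat, 150 x 73 x 8 mm; leave alone
- tape: red roll of tape lying flat, 90 mm diameter, 18 mm high; leave alone
- flux_bottle: small white bottle standing, 38 mm diameter, 95 mm high; leave alone
- screwdriver: blue screwdriver lying by the clamp side, 150 mm long, handle 26 mm thick; leave alone
- phone_box: white and orange phone carton, 167 x 90 x 54 mm; leave alone
- screw_tray: steel screw tray with compartments, 100 x 75 x 14 mm; leave alone
- cell: black phone battery lying in front of the holder's base, 92 x 40 x 6 mm; leave alone
- suction_cup: small black suction-cup puller standing behind the holder's base, 48 mm diameter, 34 mm high; leave alone

How it is judged:
On the way:
1. the holder stands at the 30 degree mark (within 1.2 degrees) while the clamp is still slack (under 5 N on the trunnion) (value of joint tilt between 0.5027 and 0.5445 rad and contact force between clamp_lever and cradle below 5 N), for 0.3 s.
At the end, for the whole second after the job is handed in: The holder is at rest at 30 degrees of tilt, within 1.2 degrees, and the released clamp lever's shoe holds the trunnion with more than 40 N (value of joint tilt between 0.5027 and 0.5445 rad and contact force between clamp_lever and cradle above 40 N and velocity of joint tilt below 0.01 rad/s); the robot touches nothing.
It fails at once if the crank post is pinched hard (over 80 N in all between the fingers and the post) (contact force between the fingers and crank_post above 80 N).
It fails at once if the holder is wound past the mark (over 33 degrees) (value of joint tilt above 0.576 rad).
It fails at once if the clamp is strained (over 95 N on the trunnion) (contact force between clamp_lever and cradle above 95 N).
It fails at once if a bystander is disturbed (moved over 20 mm) (distance of any of phone, tape, flux_bottle, screwdriver, phone_box, screw_tray, cell, suction_cup from where it was at the start of the episode above 0.02 m).
It also fails if it takes over 72 s, if anything falls off the work surface, if the arm or the gripper's body presses on something with over 40 N, if the wrist force passes 120 N, or if a joint passes its speed limit or range.

### The arm

A 7-joint arm with a two-finger parallel gripper is mounted at the origin on the work surface. World frame = base frame: x ahead of the robot, y to its left, z up, the work surface at z = 0. Lengths are in m, angles in rad, forces in N, time in s.
With the tool pointing down it reaches from about 0.425 to 0.925 m from the base axis. Payload 6.8 kg.
Tool frame: the origin (TCP) lies on the centre line of the jaws, within the pads' length; the fingertips stand ahead of it and the grasp point (between the pads) lies 11 mm behind it (r.tcp_to_tips is the z of the fingertips in the tool frame, in m); z points along the fingers, y is the line along which they close (so a half turn about z gives the same grasp; the last joint's range is limited). The gripper opens to 85 mm and grips with 20 to 120 N. Pads are 22 mm wide; open, the fingers measure 114 mm over their backs; the gripper's body (76 mm by 85 mm) begins 54 mm behind the grasp point. The pads swing forward as they close: fully open they stand 13 mm farther back than shut.
Start: joints at [1.217, 0.477, 0.022, 1.555, -0.011, 1.109, -0.083], TCP at [0.164, -0.655, 0.239] pointing down, gripper open.
Joint ranges: [-2.96, 2.96], [-0.34, 2.1], [-1.41, 1.46], [0.24, 2.44], [-1.37, 4.51], [0.17, 1.92], [-2.96, 2.96]. Speed limits (rad/s): [2.39, 2.39, 3.14, 3.14, 3.14, 3.14, 3.14].

### API

Orientations are given as a rotation vector (axis times angle).
In Python, from bench import r, optics gives the robot as it stands.
- The arm moves only by the shell command python3 -m creep 'ROWS' [FORCE]. ROWS is a JSON object whose one key "rows" holds a list of rows, each a list of 7 numbers: the shift along the tool's x, y, z in units of 25 mm (1.0 is 25 mm), then the turn, a rotation vector about the tool's x, y, z in units of 8 degrees (1.0 is 8 degrees), then the finger opening in mm, from 0 to 85.4. A call has 1 to 10 rows; each row is the pose to reach, as a shift and turn from the pose commanded when the call began, along the tool's axes at that moment; what a row does not reach only later rows make up. A row lasts 1/8 s, in which the tool goes at most 62.5 mm and 10.7 degrees, less where a joint would pass 70% of its speed; a pose out of reach is approached as far as the arm can. A call with a gripper value outside its range is refused whole. The fingers move at their own pace and stop on an object; FORCE is the grip in N (left out, the last holds). Time passes only in rows, so rows that repeat a pose let the fingers close. It gives the time, the measured TCP pose, the force, the opening and the grip force at its end, in the units of the state.
- r.get_obs(): the state, without advancing time (a new reading comes with each control period).
- optics.grab_frame(name): name is "scene" or "side" or "wrist"; returns a dict with "color" (420x560x3 uint8, blue, green, red), "K" (3x3 intrinsics, pixels), "R" (3x3) and "t" (3): a world point X has camera coordinates R X + t. Camera axes: x right, y down, z forward; pixel columns grow to the right and rows downward; lengths in m; the calibration is good to about 2 mm. A picture is of the moment at which its call begins. There is no depth.
- r.hand_in(): hands the job in; it is judged then, once.
The state is a dict: "clock": time; "joints": joint angles; "qvel": joint speeds; "tau": joint torques, N m; "tcp_pos": TCP position; "orientation": TCP orientation; "contact_force": force on the tool from outside, world axes, zero at the start; "moment": the same for the moment, N m; "grip_width": finger opening in m; "gripper_force": force on a finger pad.
Only numpy, scipy, OpenCV 4.12 (cv2) and the standard library are available. Lean on these libraries where they do the work, as an engineer would, in place of code of your own. Each camera call takes 0.05 s, during which the arm holds its last target. There are 200 camera calls.

## Working session

There is one attempt and no reset: what is moved stays moved. The work goes in short steps, Python scripts to look and compute and a shell command to move; the robot and the scene stay as the last step left them, time stands still between calls to the robot, and variables do not carry over. Pictures are saved under pics/ and viewed, at most 10 in all, crops included, and the job is handed in when it is done.

```bash
ls; mkdir -p pics; python3 - <<'E'
from bench import r, optics
import cv2
for n in("scene","side"):
    f=optics.grab_frame(n); cv2.imwrite(f"pics/{n}0.png",f["color"]); print(n,f["K"].round(1).tolist(),f["R"].round(4).tolist(),f["t"].round(4).tolist())
o=r.get_obs(); print(o, r.tcp_to_tips)
E
```

```text
pics
scene [[477.3, 0.0, 281.6], [0.0, 477.3, 210.2], [0.0, 0.0, 1.0]] [[-0.6614, 0.7499, 0.0121], [0.5807, 0.5223, -0.6245], [-0.4747, -0.406, -0.7809]] [0.3651, -0.2691, 1.6524]
side [[393.0, 0.0, 276.0], [0.0, 393.0, 204.7], [0.0, 0.0, 1.0]] [[0.9769, -0.2134, 0.0061], [-0.1225, -0.5839, -0.8026], [0.1749, 0.7833, -0.5965]] [-0.5727, 0.1539, 0.9996]
{'clock': 0.1, 'joints': array([ 1.21692569,  0.47773719,  0.02236318,  1.55635796, -0.01150728,
        1.10932888, -0.08310457]), 'qvel': array([-0.00112711, -0.0030895 , -0.00072634, -0.00296298, -0.00086193,
       -0.00031759, -0.00114928]), 'tau': array([ 3.97396638e-03, -5.97766256e+01,  1.61397882e+00, -2.81955957e+01,
        1.28881339e-02,  5.04156982e-03, -2.61226347e-05]), 'tcp_pos': array([ 0.16407869, -0.65420312,  0.23840783]), 'orientation': array([-3.11624626e+00, -3.84870590e-01,  5.25956872e-04]), 'contact_force': array([-0.12420604, -0.77636292,  0.60630309]), 'moment': array([-0.04447653,  0.02077277, -0.02291279]), 'gripper_force': 0.0, 'grip_width': 0.08570246038134084} 0.008
```

View pics/scene0.png

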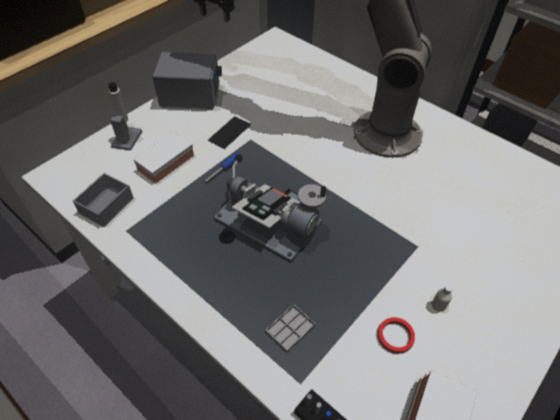

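View pics/side0.png

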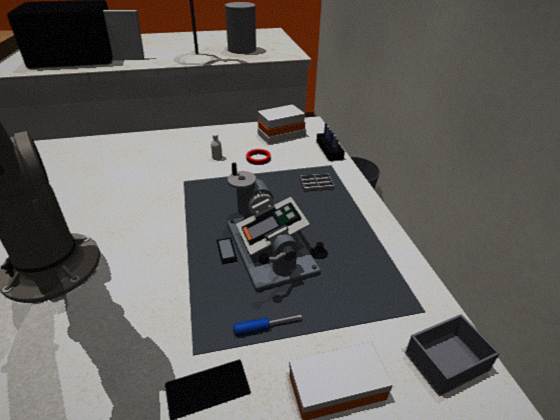

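The scene view shows the holder at about (265,210), the handwheel near (312,194) and the post near (323,190). In the side view the wheel is near (242,180) and the post near (235,168). I'll enlarge both.

```bash
python3 - <<'E'
import cv2,numpy as np
a=cv2.imread("pics/scene0.png")[150:270,205:345]; b=cv2.imread("pics/side0.png")[155:305,205:345]
A=cv2.resize(a,None,fx=4,fy=4,interpolation=cv2.INTER_CUBIC)[:,:]; B=cv2.resize(b,None,fx=4,fy=4,interpolation=cv2.INTER_CUBIC)
cv2.imwrite("pics/c_scene.png",cv2.resize(a,(700,600),interpolation=cv2.INTER_CUBIC)); cv2.imwrite("pics/c_side.png",B)
E
```

```text
(no output)
```

View pics/c_scene.png

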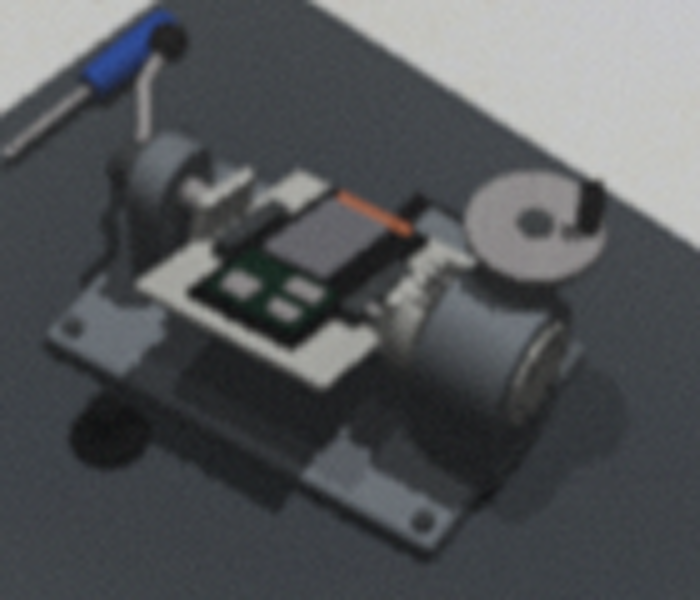

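View pics/c_side.png

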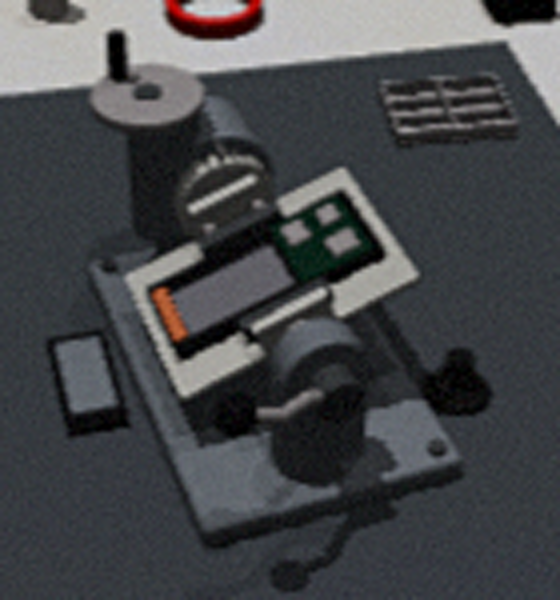

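The crops show these features:
- **Scene:** hub (312.4,194.4), post top (323.6,187), ball (238.8,158.4).
- **Side:** hub (241.8,177.8), post top (234.3,163.3), ball (264.3,258.3).

The scale drum at side (258,204) faces -y. Next I'll triangulate and fit the stage pose.

```bash
cat > h.py <<'E'
import numpy as np
from scipy.optimize import least_squares
from scipy.spatial.transform import Rotation as Ro
C={"scene":(np.array([[477.3,0,281.6],[0,477.3,210.2],[0,0,1]]),np.array([[-0.6614,0.7499,0.0121],[0.5807,0.5223,-0.6245],[-0.4747,-0.406,-0.7809]]),np.array([0.3651,-0.2691,1.6524])),
"side":(np.array([[393.,0,276],[0,393,204.7],[0,0,1]]),np.array([[0.9769,-0.2134,0.0061],[-0.1225,-0.5839,-0.8026],[0.1749,0.7833,-0.5965]]),np.array([-0.5727,0.1539,0.9996]))}
def proj(c,X):
    K,R,t=C[c]; p=K@(R@np.asarray(X)+t); return p[:2]/p[2]
def tri(a,b):
    s=least_squares(lambda X:np.r_[proj("scene",X)-a,proj("side",X)-b],[.6,0,.1]); return s.x,np.abs(s.fun).max()
E
python3 - <<'E'
from h import *
for n,a,b in (("hub",(312.4,194.4),(241.75,177.75)),("ptop",(323.6,187),(234.25,163.25)),("ball",(238.8,158.4),(264.25,258.25))):
    print(n,*tri(a,b))
# joint fit x,y,yaw,post angle,lever angle
S=lambda p,v: np.r_[Ro.from_euler('z',p[2]).apply(v)[:2]+p[:2],v[2]]
def f(p):
    w=S(p,[-.038,.118,.163]); pt=S(p,[-.038+.028*np.cos(p[3]),.118+.028*np.sin(p[3]),.1945])
    bl=S(p,[-.075*np.cos(p[4]),-.15,.09+.075*np.sin(p[4])])
    e=[]
    for X,a,b in((w,(312.4,194.4),(241.75,177.75)),(pt,(323.6,187),(234.25,163.25)),(bl,(238.8,158.4),(264.25,258.25))):
        e+=[proj("scene",X)-a,proj("side",X)-b]
    c=[((-.085,-.135),(257.,290.))]
    for v,b in (((-.085,-.135,.016),(256.8,287.5)),((.085,-.135,.016),(320.5,269.5))): e.append((proj("side",S(p,np.array(v)))-b)*.7)
    return np.concatenate(e)
s=least_squares(f,[.6,0,0,3,.4]); p=s.x; print(p,np.rad2deg(p[2:]),s.fun.round(1))
w=S(p,[-.038,.118,.161]);print("wheel",w,"post",S(p,[-.038+.028*np.cos(p[3]),.118+.028*np.sin(p[3]),.184]),"ball",S(p,[-.075*np.cos(p[4]),-.15,.09+.075*np.sin(p[4])]),"lever",S(p,[0,-.112,.09]))
from bench import r
o=r.get_obs();print(Ro.from_rotvec(o["orientation"]).as_matrix().round(3))
E
```

```text
hub [0.50511731 0.06365744 0.1580732 ] 0.3496791145897191
ptop [0.48987841 0.08589128 0.19158878] 0.3777604097458891
ball [ 0.51355349 -0.20517618  0.11723252] 0.48898080111928266
[ 0.56072237 -0.04824454  0.1429413   2.03379784  0.38141993] [  8.18993304 116.52803259  21.85375231] [-0.6 -0.8  0.  -1.7 -0.3 -0.3 -0.3 -1.2 -0.8 -0.2 -0.4  0.1 -0.5 -0.4
  0.6 -0.5]
wheel [0.50630023 0.06313872 0.161     ] post [0.49035319 0.08615375 0.184     ] ball [ 0.51319028 -0.20663107  0.11791791] lever [ 0.57667733 -0.15910229  0.09      ]
[[ 0.97   0.243 -0.001]
 [ 0.243 -0.97   0.002]
 [-0.    -0.002 -1.   ]]
```

```bash
cat >> h.py <<'E'
def go(*pts):
    "rows units from the present (commanded~measured) pose to world TCP points, same yaw"
    from bench import r
    o=r.get_obs(); R=Ro.from_rotvec(o["orientation"]).as_matrix()
    for p in pts: print(p,((R.T@(np.array(p)-o["tcp_pos"]))/.025).round(2))
E
python3 - <<'E'
from h import *
from bench import r,optics
f=optics.grab_frame("wrist");o=r.get_obs();R=Ro.from_rotvec(o["orientation"]).as_matrix()
print(f["K"].round(1).tolist()); cam=-f["R"].T@f["t"]; print("cam in tool",R.T@(cam-o["tcp_pos"]),(R.T@f["R"].T).round(3))
print("marks",tri((288,206),(261,196)))
go((.42,-.32,.26),(.49,-.0,.26),(.490,.086,.26),(.490,.086,.24))
E
```

```text
[[377.3, 0.0, 275.9], [0.0, 377.3, 204.3], [0.0, 0.0, 1.0]]
cam in tool [ 0.07862965 -0.00078263 -0.13448948] [[-0.    -0.952 -0.305]
 [ 1.     0.    -0.   ]
 [ 0.    -0.305  0.952]]
marks (array([0.55108155, 0.02215042, 0.11950157]), np.float64(0.5380297138261199))
(0.42, -0.32, 0.26) [ 13.18 -10.48  -0.84]
(0.49, -0.0, 0.26) [ 19.01 -22.22  -0.83]
(0.49, 0.086, 0.26) [ 19.85 -25.55  -0.82]
(0.49, 0.086, 0.24) [ 1.985e+01 -2.555e+01 -2.000e-02]
```

```bash
python3 -m creep '{"rows":[[2,-2,-0.8,0,0,0,50],[4,-3.5,-0.8,0,0,0,50],[6,-5,-0.8,0,0,0,50],[8,-6.5,-0.8,0,0,0,50],[10,-8.2,-0.8,0,0,0,50],[12,-9.8,-0.8,0,0,0,50],[13.2,-11.8,-0.8,0,0,0,50],[14.2,-13.8,-0.8,0,0,0,50],[15.2,-15.8,-0.8,0,0,0,50],[16.2,-17.8,-0.8,0,0,0,50]]}' 20 && python3 - <<'E'
from h import *
go((.490,.02,.26),(.490,.086,.26),(.490,.086,.235))
E
```

```text
clock: 1.4
tcp_pos: [0.4489, -0.1224, 0.2594]
orientation: [3.118, 0.386, 0.0]
contact_force: [0.7, -0.2, -0.2]
grip_width: 0.05
gripper_force: 0.0
(0.49, 0.02, 0.26) [ 2.98 -5.12 -0.03]
(0.49, 0.086, 0.26) [ 3.63 -7.69 -0.03]
(0.49, 0.086, 0.235) [ 3.63 -7.69  0.97]
```

```bash
python3 -m creep '{"rows":[[1.2,-2,0,0,0,0,50],[2.2,-4,0,0,0,0,50],[3,-5.8,0,0,0,0,50],[3.6,-7.2,0,0,0,0,50],[3.6,-7.7,0.8,0,0,0,50],[3.6,-7.7,0.8,0,0,0,50],[3.6,-7.7,0.8,0,0,0,50]]}' && python3 - <<'E'
from h import *
from bench import r,optics
import cv2
f=optics.grab_frame("wrist");o=r.get_obs();print(o["tcp_pos"])
P=lambda X:(lambda p:p[:2]/p[2])(f["K"]@(f["R"]@np.array(X)+f["t"]))
for X in ((.5063,.0631,.163),(.4904,.0862,.1945),(.551,.022,.12)): print(P(X))
np.savez("w1.npz",**f)
c=f["color"]; cv2.imwrite("pics/w1.png",cv2.resize(c,(800,600),interpolation=cv2.INTER_CUBIC))
E
```

```text
clock: 2.28
tcp_pos: [0.4895, 0.0831, 0.2396]
orientation: [3.118, 0.383, -0.0]
contact_force: [0.8, -0.4, 0.4]
grip_width: 0.05
gripper_force: 0.0
[0.48969421 0.08294968 0.23982985]
[317.00741091 203.61084103]
[271.83915835 240.27833512]
[387.72502711 136.53956049]
```

View pics/w1.png

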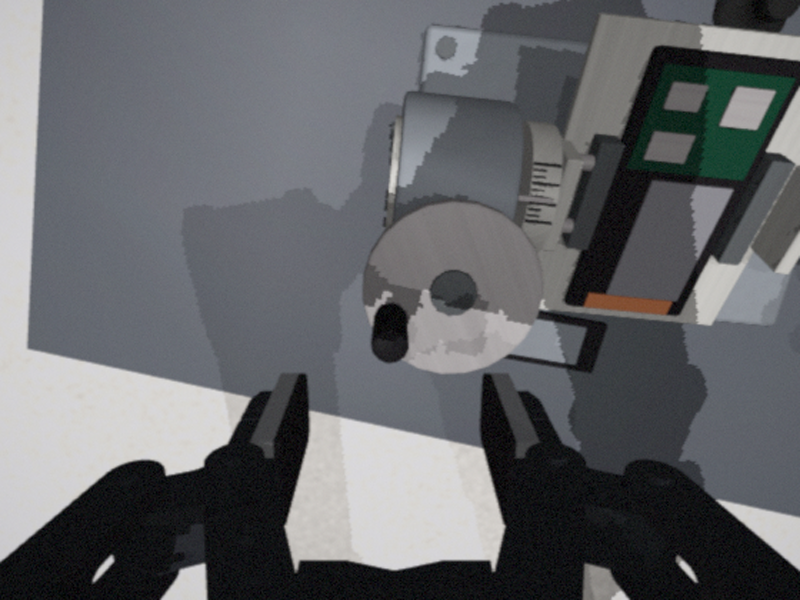

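The hub is at (317,204) px and the post top at about (273,242), both within 1 mm of the prediction. The scale is right of the gearbox at about (380,135). I'll enlarge it.

```bash
python3 - <<'E'
import numpy as np,cv2
c=np.load("w1.npz")["color"][78:178,345:425]; c=cv2.resize(c,(480,600),interpolation=cv2.INTER_CUBIC); cv2.imwrite("pics/w1c.png",cv2.convertScaleAbs(c,alpha=1.3))
E
python3 - <<'E'
from h import *
w=np.array([.5063,.0635]);a0=np.deg2rad(124.8)
go((.4903,.0865,.240),(.4903,.0865,.1735))
from bench import r
R=Ro.from_rotvec(r.get_obs()["orientation"]).as_matrix()
for k in range(1,11):
    a=a0-k*np.deg2rad(36); d=.028*np.array([np.cos(a)-np.cos(a0),np.sin(a)-np.sin(a0),0]); print(36*k,(R.T@d/.025).round(2)[:2])
E
```

```text
(0.4903, 0.0865, 0.24) [ 0.06 -0.13 -0.01]
(0.4903, 0.0865, 0.1735) [ 0.06 -0.13  2.65]
36 [ 0.69 -0.03]
72 [1.27 0.34]
108 [1.52 0.99]
144 [1.34 1.66]
180 [0.8  2.09]
216 [0.1  2.13]
252 [-0.47  1.75]
288 [-0.72  1.1 ]
324 [-0.54  0.43]
360 [ 0. -0.]
```

View pics/w1c.png

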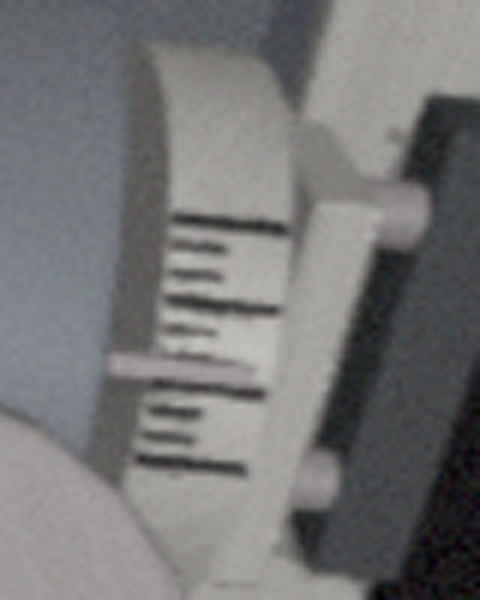

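The picture shows the index between the 15° mark (y≈387) and the 30° mark (y≈300), at about y 366. That puts the tilt at roughly 18.5°, so it needs about 3.85 turns plus the play.

```bash
python3 -m creep '{"rows":[[0.06,-0.13,0.5,0,0,0,50],[0.06,-0.13,1.2,0,0,0,50],[0.06,-0.13,1.9,0,0,0,50],[0.06,-0.13,2.4,0,0,0,50],[0.06,-0.13,2.65,0,0,0,50],[0.06,-0.13,2.65,0,0,0,50]]}' 20; python3 -m creep '{"rows":[[0,0,0,0,0,0,8],[0,0,0,0,0,0,8],[0,0,0,0,0,0,8],[0,0,0,0,0,0,8],[0,0,0,0,0,0,8],[0,0,0,0,0,0,8]]}' 20
```

```text
clock: 3.08
tcp_pos: [0.4898, 0.0876, 0.1726]
orientation: [-3.118, -0.385, 0.001]
contact_force: [-0.3, 1.0, 0.3]
grip_width: 0.0501
gripper_force: 0.0
clock: 3.82
tcp_pos: [0.4907, 0.0869, 0.1736]
orientation: [3.117, 0.384, 0.002]
contact_force: [1.7, -5.3, 4.0]
grip_width: 0.0129
gripper_force: 21.4
```

```bash
python3 -m creep '{"rows":[[0.69,-0.03,0,0,0,0,8],[1.27,0.34,0,0,0,0,8],[1.52,0.99,0,0,0,0,8],[1.52,0.99,0,0,0,0,8]]}' 20; python3 - <<'E'
from h import *
from bench import r
R=Ro.from_rotvec(r.get_obs()["orientation"]).as_matrix()
print(r.get_obs()["tcp_pos"])
a0=np.deg2rad(124.8-108)
for k in range(1,11):
    a=a0-k*np.deg2rad(36); d=.028*np.array([np.cos(a)-np.cos(a0),np.sin(a)-np.sin(a0),0]); print(36*k,(R.T@d/.025).round(2)[:2])
E
```

```text
clock: 4.32
tcp_pos: [0.5309, 0.0721, 0.173]
orientation: [3.118, 0.383, -0.008]
contact_force: [-7.7, -3.4, 9.7]
grip_width: 0.0132
gripper_force: 21.9
[0.53088561 0.07214332 0.17296644]
36 [-0.18  0.67]
72 [-0.72  1.1 ]
108 [-1.41  1.14]
144 [-1.99  0.76]
180 [-2.24  0.11]
216 [-2.06 -0.56]
252 [-1.52 -0.99]
288 [-0.82 -1.03]
324 [-0.25 -0.65]
360 [0. 0.]
```

```bash
python3 -m creep '{"rows":[[-0.18,0.67,0,0,0,0,8],[-0.72,1.1,0,0,0,0,8],[-1.41,1.14,0,0,0,0,8],[-1.99,0.76,0,0,0,0,8],[-2.24,0.11,0,0,0,0,8],[-2.24,0.11,0,0,0,0,8]]}' 20; python3 -m creep '{"rows":[[0.18,-0.67,0,0,0,0,8],[0.72,-1.1,0,0,0,0,8],[1.41,-1.14,0,0,0,0,8],[1.99,-0.76,0,0,0,0,8],[2.24,-0.11,0,0,0,0,8],[2.24,-0.11,0,0,0,0,8]]}' 20
```

```text
clock: 5.08
tcp_pos: [0.4766, 0.0559, 0.1734]
orientation: [3.116, 0.385, -0.007]
contact_force: [-9.5, -4.4, 15.0]
grip_width: 0.013
gripper_force: 22.4
clock: 5.82
tcp_pos: [0.531, 0.0723, 0.1729]
orientation: [3.118, 0.384, -0.008]
contact_force: [-7.3, -2.9, 8.1]
grip_width: 0.0135
gripper_force: 22.0
```

```bash
python3 -m creep '{"rows":[[-0.24,0.67,-0.06,0,0,0,8],[-0.78,1.11,-0.06,0,0,0,8],[-1.47,1.15,-0.06,0,0,0,8],[-2.05,0.77,-0.06,0,0,0,8],[-2.3,0.12,-0.06,0,0,0,8],[-2.12,-0.55,-0.06,0,0,0,8],[-1.58,-0.98,-0.06,0,0,0,8],[-0.88,-1.02,-0.06,0,0,0,8],[-0.31,-0.64,-0.06,0,0,0,8],[-0.06,0.01,-0.06,0,0,0,8]]}' 20
```

```text
clock: 7.08
tcp_pos: [0.5291, 0.0744, 0.1738]
orientation: [-3.115, -0.389, 0.008]
contact_force: [-7.3, 3.8, 2.5]
grip_width: 0.0134
gripper_force: 21.4
```

```bash
python3 -m creep '{"rows":[[-0.18,0.67,0,0,0,0,8],[-0.72,1.1,0,0,0,0,8],[-1.41,1.14,0,0,0,0,8],[-1.99,0.76,0,0,0,0,8],[-2.24,0.11,0,0,0,0,8],[-2.06,-0.56,0,0,0,0,8],[-1.52,-0.99,0,0,0,0,8],[-0.82,-1.03,0,0,0,0,8],[-0.25,-0.65,0,0,0,0,8],[0,0,0,0,0,0,8]]}' 20; python3 - <<'E'
from h import *
from bench import r,optics
import cv2
f=optics.grab_frame("wrist");o=r.get_obs();print(o["tcp_pos"])
np.savez("w2.npz",**f)
K,R,t=f["K"],f["R"],f["t"]
p=K@(R@np.array((.551,.022,.12))+t); u,v=(p[:2]/p[2]).astype(int); print(u,v)
c=f["color"]; A=cv2.resize(c[max(v-60,0):v+60,max(u-50,0):u+50],None,fx=5,fy=5,interpolation=cv2.INTER_CUBIC)
cv2.imwrite("pics/w2c.png",cv2.convertScaleAbs(A,alpha=1.3))
E
```

```text
clock: 8.32
tcp_pos: [0.5291, 0.0745, 0.1737]
orientation: [-3.115, -0.389, 0.008]
contact_force: [-7.0, 4.0, 2.0]
grip_width: 0.013
gripper_force: 21.5
[0.53025783 0.07177435 0.17366228]
383 221
```

View pics/w2c.png

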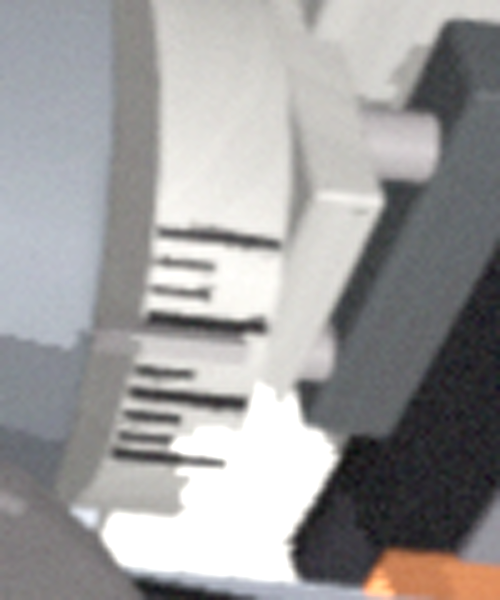

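The index stands between 25° and 30°, but the camera is off to the +x side and parallax affects the reading. Another half turn is safe and puts the camera over the drum.

```bash
python3 -m creep '{"rows":[[-0.18,0.67,0,0,0,0,8],[-0.72,1.1,0,0,0,0,8],[-1.41,1.14,0,0,0,0,8],[-1.99,0.76,0,0,0,0,8],[-2.24,0.11,0,0,0,0,8],[-2.24,0.11,0,0,0,0,8]]}' 20; python3 - <<'E'
from h import *
from bench import r,optics
import cv2
f=optics.grab_frame("wrist");o=r.get_obs();print(o["tcp_pos"], -f["R"].T@f["t"])
np.savez("w3.npz",**f)
K,R,t=f["K"],f["R"],f["t"]
p=K@(R@np.array((.551,.022,.12))+t); u,v=(p[:2]/p[2]).astype(int); print(u,v)
c=f["color"]; A=cv2.resize(c[max(v-50,0):v+50,max(u-50,0):u+50],None,fx=6,fy=6,interpolation=cv2.INTER_CUBIC)
cv2.imwrite("pics/w3c.png",cv2.convertScaleAbs(A,alpha=1.3))
for n in("scene","side"): cv2.imwrite(f"pics/{n}3.png",optics.grab_frame(n)["color"])
E
```

```text
clock: 9.12
tcp_pos: [0.4763, 0.0564, 0.174]
orientation: [3.118, 0.387, -0.003]
contact_force: [-2.3, 0.8, -1.7]
grip_width: 0.013
gripper_force: 21.3
[0.47636786 0.05633176 0.17398297] [0.5526236  0.07628634 0.30848729]
383 114
```

View pics/w3c.png

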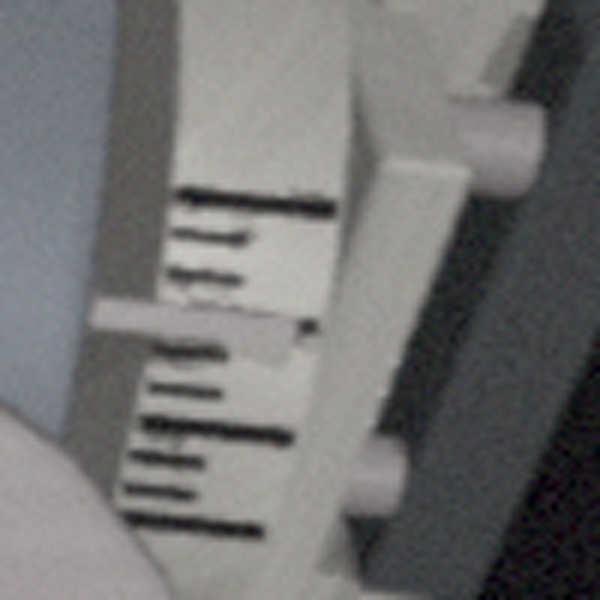

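The index stands about 7 px below the 30° mark at 38 px per 5°, so the tilt is about 29.05°. I'll wind another 108° (+0.9°), then release, back off and check.

```bash
python3 -m creep '{"rows":[[0.18,-0.67,0,0,0,0,8],[0.72,-1.1,0,0,0,0,8],[1.41,-1.14,0,0,0,0,8],[1.41,-1.14,0,0,0,0,8],[1.41,-1.14,0,0,0,0,8]]}' 20; python3 -m creep '{"rows":[[0,0,0,0,0,0,50],[0,0,0,0,0,0,50],[0,0,0,0,0,0,50],[0,0,-0.8,0,0,0,50],[0,0,-1.8,0,0,0,50],[0,0,-2.6,0,0,0,50],[-1,0.5,-2.6,0,0,0,50],[-1.4,1.5,-2.6,0,0,0,50],[-1.4,1.5,-2.6,0,0,0,50]]}'; python3 - <<'E'
from h import *
from bench import r,optics
import cv2
f=optics.grab_frame("wrist");o=r.get_obs();print(o["tcp_pos"], -f["R"].T@f["t"])
np.savez("w4.npz",**f)
K,R,t=f["K"],f["R"],f["t"]
p=K@(R@np.array((.551,.022,.12))+t); u,v=(p[:2]/p[2]).astype(int); print(u,v)
c=f["color"]; A=cv2.resize(c[max(v-38,0):v+38,max(u-38,0):u+38],None,fx=7.8,fy=7.8,interpolation=cv2.INTER_CUBIC)
cv2.imwrite("pics/w4c.png",cv2.convertScaleAbs(A,alpha=1.3))
E
```

```text
clock: 9.9
tcp_pos: [0.5053, 0.0899, 0.1739]
orientation: [3.116, 0.382, -0.002]
contact_force: [0.9, -7.2, -2.7]
grip_width: 0.0129
gripper_force: 21.3
clock: 11.02
tcp_pos: [0.48, 0.0455, 0.2397]
orientation: [3.118, 0.38, 0.0]
contact_force: [-0.1, 0.4, -0.1]
grip_width: 0.0502
gripper_force: 0.0
[0.48034268 0.04693303 0.23980052] [0.55614593 0.06520751 0.3743608 ]
337 108
```

View pics/w4c.png

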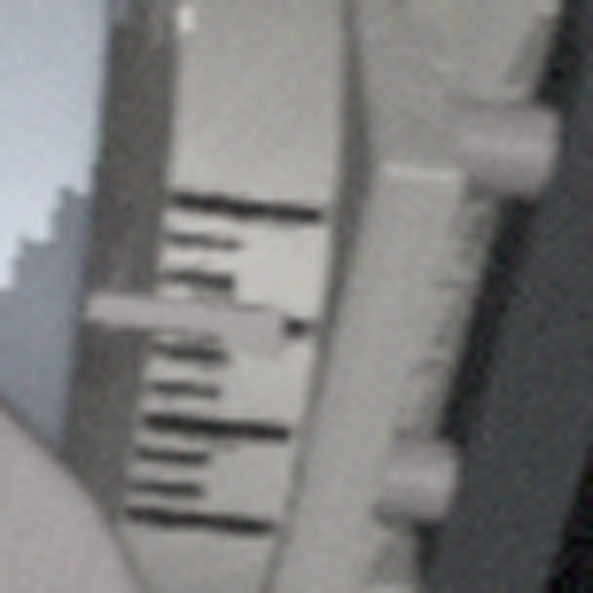

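The index is now on the 30° mark to within about half a degree, which is inside tolerance, and the clamp is still slack. Next is the lever. I'll turn the tool 90° so its narrow side faces the cheek.

```bash
python3 - <<'E'
from h import *
from bench import r
print(r.get_obs()["joints"].round(2))
go((.5115,-.210,.24))
E
```

```text
[ 0.21  0.2  -0.49  1.98  0.11  1.   -1.66]
(0.5115, -0.21, 0.24) [-1.280e+00  1.027e+01 -1.000e-02]
```

```bash
python3 -m creep '{"rows":[[-0.2,1.2,-0.8,0,0,-1.1,0],[-0.4,2.6,-0.8,0,0,-2.2,0],[-0.6,3.8,-0.8,0,0,-3.3,0],[-0.8,5,-0.8,0,0,-4.4,0],[-0.9,6.2,-0.8,0,0,-5.5,0],[-1,7.4,-0.8,0,0,-6.6,0],[-1.1,8.6,-0.8,0,0,-7.7,0],[-1.3,9.8,-0.8,0,0,-8.8,0],[-1.3,10.3,0,0,0,-9.7,0],[-1.3,10.3,0,0,0,-10.5,0]]}' 20; python3 -m creep '{"rows":[[0,0,0,0,0,0,0],[0,0,0,0,0,0,0]]}'; python3 - <<'E'
from h import *
from bench import r,optics
import cv2
o=r.get_obs();print(o["joints"].round(2),Ro.from_rotvec(o["orientation"]).as_matrix().round(3))
go((.5115,-.210,.24),(.5115,-.210,.15))
f=optics.grab_frame("wrist");K,R,t=f["K"],f["R"],f["t"]
p=K@(R@np.array((.5132,-.2066,.118))+t);print(p[:2]/p[2])
a=cv2.resize(f["color"],(400,300)); b=cv2.resize(optics.grab_frame("side")["color"][155:305,165:365],(400,300),interpolation=cv2.INTER_CUBIC)
cv2.imwrite("pics/l1.png",np.hstack([a,b]))
E
```

```text
clock: 12.32
tcp_pos: [0.5113, -0.2104, 0.238]
orientation: [-2.054, -2.374, -0.0]
contact_force: [-0.2, 0.7, -0.0]
grip_width: -0.0002
gripper_force: 0.0
clock: 12.58
tcp_pos: [0.512, -0.2096, 0.2398]
orientation: [2.06, 2.371, 0.001]
contact_force: [-0.3, 0.8, -0.8]
grip_width: 0.0003
gripper_force: 0.0
[ 0.7   0.32 -0.52  1.82  0.18  1.04  0.25] [[-0.14   0.99   0.001]
 [ 0.99   0.14   0.   ]
 [ 0.     0.001 -1.   ]]
(0.5115, -0.21, 0.24) [-0.01 -0.02 -0.01]
(0.5115, -0.21, 0.15) [-0.01 -0.03  3.59]
[277.27727239 196.20161604]
```

View pics/l1.png

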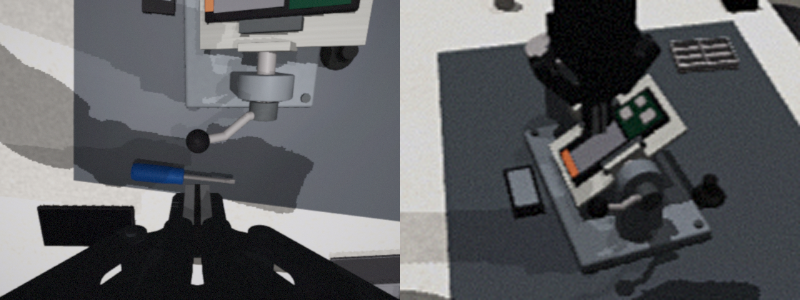

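The wrist view shows the ball at (276,196) px, as predicted, with the arm running clear of the cheek. Descending.

```bash
python3 -m creep '{"rows":[[0,0,1,0,0,0,0],[0,0,2,0,0,0,0],[0,0,3,0,0,0,0],[0,0,3.6,0,0,0,0],[0,0,3.6,0,0,0,0]]}'; python3 -m creep '{"rows":[[0,0,0.2,0,0,0,0],[0,0,0.3,0,0,0,0],[0,0,0.4,0,0,0,0],[0,0,0.5,0,0,0,0],[0,0,0.6,0,0,0,0],[0,0,0.7,0,0,0,0],[0,0,0.7,0,0,0,0]]}'; cat > f.py <<'E'
from h import *
from bench import r,optics
F=[]
for i in range(4):
    F.append(r.get_obs()["contact_force"]); optics.grab_frame("wrist")
o=r.get_obs(); F=np.mean(F+[o["contact_force"]],0)
zb=o["tcp_pos"][2]-.008-.012; th=np.arcsin((zb-.09)/.075)
print("F",F.round(2),"z",o["tcp_pos"].round(4),"theta",np.rad2deg(th).round(1),"square",(F[2]*np.cos(th)).round(2))
E
python3 f.py
```

```text
clock: 13.3
tcp_pos: [0.5109, -0.2101, 0.1489]
orientation: [-2.058, -2.371, 0.001]
contact_force: [-0.7, 0.1, 0.1]
grip_width: -0.0004
gripper_force: 0.0
clock: 14.18
tcp_pos: [0.5113, -0.2105, 0.1319]
orientation: [-2.059, -2.372, 0.0]
contact_force: [0.6, -0.4, 0.9]
grip_width: 0.0001
gripper_force: 0.2
F [-0.01  0.11  0.21] z [ 0.5116 -0.2102  0.132 ] theta 17.1 square 0.2
```

```bash
for i in 1; do python3 -m creep '{"rows":[[0,-0.02,0.1,0,0,0,0],[0,-0.04,0.2,0,0,0,0],[0,-0.04,0.2,0,0,0,0]]}' >/dev/null; python3 f.py; python3 -m creep '{"rows":[[0,-0.02,0.1,0,0,0,0],[0,-0.04,0.2,0,0,0,0],[0,-0.04,0.2,0,0,0,0]]}' >/dev/null; python3 f.py; done
```

```text
F [-2.76 -0.33  4.62] z [ 0.51   -0.2107  0.1271] theta 13.2 square 4.5
F [-4.73 -0.54  7.97] z [ 0.5086 -0.2111  0.1222] theta 9.4 square 7.86
```

The clamp is biting. Sideways friction on the ball muddies the force reading, so I'll shift sideways a little to relieve it before pressing further.

```bash
python3 -m creep '{"rows":[[0,-0.06,0,0,0,0,0],[0,-0.06,0,0,0,0,0]]}' >/dev/null; python3 f.py; python3 -m creep '{"rows":[[0,-0.04,0.05,0,0,0,0],[0,-0.04,0.05,0,0,0,0]]}' >/dev/null; python3 f.py
```

```text
F [-1.87  0.16  6.52] z [ 0.5085 -0.211   0.1225] theta 9.6 square 6.43
F [-1.19  0.42  8.26] z [ 0.5082 -0.2111  0.1217] theta 9.0 square 8.16
```

```bash
python3 -m creep '{"rows":[[0,-0.02,0.06,0,0,0,0],[0,-0.02,0.06,0,0,0,0]]}' >/dev/null; python3 f.py
```

```text
F [-1.15  0.48  8.96] z [ 0.5078 -0.2112  0.1204] theta 7.9 square 8.87
```

Square force is about 8.5–8.9 N. I'll add one small nudge, then lift off and check.

```bash
python3 -m creep '{"rows":[[0,-0.01,0.02,0,0,0,0],[0,-0.01,0.02,0,0,0,0]]}' >/dev/null; python3 f.py; python3 -m creep '{"rows":[[0,0,-0.3,0,0,0,0],[0,0,-1,0,0,0,0],[0,0,-2,0,0,0,0],[0,0,-4,0,0,0,0],[0,0,-5,0,0,0,0],[0,0,-5,0,0,0,0],[0,0,-5,0,0,0,0]]}'; python3 - <<'E'
from bench import r,optics
import cv2,numpy as np
from h import *
# ball height after release: darkest blob near its predicted place
f=optics.grab_frame("wrist");K,R,t=f["K"],f["R"],f["t"]
g=cv2.GaussianBlur(cv2.cvtColor(f["color"],cv2.COLOR_BGR2GRAY),(5,5),0)
for th in(8,15,22):
    a=np.deg2rad(th); X=np.r_[Ro.from_euler('z',.1429).apply([-.075*np.cos(a),-.15,0])[:2]+[.5607,-.0482],.09+.075*np.sin(a)]
    p=K@(R@X+t); print(th,p[:2]/p[2])
u,v=(p[:2]/p[2]).astype(int); s=g[v-30:v+30,u-30:u+30]; m=(s<s.min()+15).astype(np.uint8)
n,l,st,c=cv2.connectedComponentsWithStats(m); k=1+st[1:,4].argmax(); print("ball",c[k]+[u-30,v-30],st[k])
E
```

```text
F [-1.41  0.81 10.23] z [ 0.5078 -0.2112  0.1201] theta 7.7 square 10.13
clock: 18.2
tcp_pos: [0.5056, -0.2111, 0.2433]
orientation: [-2.059, -2.372, 0.001]
contact_force: [0.2, 0.5, 0.3]
grip_width: -0.0003
gripper_force: 0.0
8 [280.04760418 187.69065091]
15 [282.62392164 190.86492008]
22 [286.86162392 194.12579987]
ball [278.8077634  188.00924214] [  9  10  28  29 541]
```

The lever stayed at about 8° after release, with roughly 9–10 N applied to the ball, and the robot is clear of everything.

```bash
python3 -c "
from bench import r
print(r.hand_in())"
```

```text
the job is handed in; nothing more can be done
None
```

The job is handed in after about 18 s of robot time: the holder reads about 29.6° (within half a degree of the 30° mark), and the clamp was pressed tight with roughly 9–10 N on the ball; the hand-in gave no verdict.

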